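Slide the perfume bottle out of the way and shut the drawer

ROBOT

A 6-joint arm with a two-finger parallel gripper is mounted at the origin on the work surface. World frame = base frame: x ahead of the robot, y to its left, z up, the work surface at z = 0. Lengths are in mm, angles in degrees, forces in N, time in s.
With the tool pointing down it reaches from about 350 to 850 mm from the base axis. Payload 8.1 kg.
Tool frame: the origin (TCP) lies at the very end of the fingers, on their centre line; the grasp point (between the pads) lies r.tcp_to_grasp behind it (r.tcp_to_grasp is the distance from the TCP to the grasp point, in mm); z points along the fingers, y is the line along which they close (so a half turn about z gives the same grasp; the last joint's range is limited). The gripper opens to 85 mm and grips with 20 to 120 N. Pads are 22 mm wide; open, the fingers measure 114 mm over their backs; the gripper's body (76 mm by 85 mm) begins 54 mm behind the grasp point. The pads swing forward as they close: fully open they stand 13 mm farther back than shut.
Start: joints at [-4.893, 7.471, 85.268, -0, 87.261, -4.893], TCP at [600.004, 0.022, 231.292] pointing down, gripper open.
Joint ranges: [-169.43, 169.43], [-51.17, 129.36], [1.28, 143.12], [-76.62, 256.62], [0, 156.53], [-152.29, 152.29]. Speed limits (degrees/s): [136.94, 136.94, 159.86, 180, 180, 180].

INTERFACE

Orientations are given as [roll, pitch, yaw] about the fixed x, y, z axes, in that order (R = Rz(yaw) Ry(pitch) Rx(roll)).
In Python, from bench import r gives the robot as it stands.
- The arm moves only by the shell command python3 -m handwheel 'ROWS' [OPENING] [FORCE]. ROWS is JSON, a list of rows, each a list of 4 numbers: the shift along the tool's x, y, z in m, then the turn about the tool's z in degrees. A call has 1 to 10 rows; each row shifts and turns the commanded pose from where the row before left it, along the tool's axes as they then stand; what a row does not reach is not made up. A row lasts 1/10 s, in which the tool goes at most 50 mm and 8.59 degrees, less where a joint would pass 70% of its speed; a pose out of reach is approached as far as the arm can. A call is refused whole if a number of a shift passes 0.05 or a number of a turn 8.59, either way. A call with a gripper value outside its range is refused whole. OPENING is the finger opening in m, from 0 to 0.0854, set as the call begins (- or left out, the last holds). The fingers move at their own pace and stop on an object; FORCE is the grip in N (left out, the last holds). Time passes only in rows, so rows that do not move let the fingers close. It gives the time, the measured TCP pose, the force, the opening and the grip force at its end, in the units of the state.
- r.sense(): the state, without advancing time (a new reading comes with each control period).
- r.snapshot(name): name is "scene" or "side" or "wrist"; returns the picture (400x640x3 uint8, red, green, blue); there is no depth.
- r.camera_params(name): a dict with "fx", "fy", "cx", "cy" (pixels), "D" ([k1, k2, p1, p2, k3] as OpenCV has them; the pictures are not rectified), "R" (3x3) and "t" (3): a world point X has camera coordinates R X + t; the wrist camera has in their place "mount" (4x4, takes a point from camera to tool coordinates, whose origin is the TCP and whose axes are the flange's). Camera axes: x right, y down, z forward; pixel columns grow to the right and rows downward; lengths in mm; the calibration is good to about 2 mm. A picture is of the moment at which its call begins: read the wrist's pose just before it. camera_params takes no time and is no camera call.
- r.hand_in(): hands the job in; it is judged then, once.
The state is a dict: "time": time; "joint_pos": joint angles; "qd": joint speeds; "joint_efforts": joint torques, N m; "tool_pos": TCP position; "tcp_rot": TCP orientation; "ft_force": force on the tool from outside, world axes, zero at the start; "wrist_torque": the same for the moment, N m; "finger_gap": finger opening in mm; "grip_force": force on a finger pad.
Only numpy, scipy, OpenCV 4.12 (cv2) and the standard library are available. Lean on these libraries where they do the work, as an engineer would, in place of code of your own. Each camera call takes 0.05 s, during which the arm holds its last target. There are 200 camera calls.

TASK

The tall perfume bottle was left standing in front of the little grey drawer unit, whose top drawer is still ajar. Without picking it up, push the bottle low on its body so that it slides upright along the shelf, clear of the drawers, until it stands close beside the white ring cone (less than two fingers' width, 3 cm, between them) without shifting the cone, and push the top drawer fully shut. Do not tip or lift the bottle, and leave the other things where they are.

Things in the scene. Friction and masses are not known exactly. Their poses are not given: they have to be found in the camera images.
- perfume_bottle: frosted pale glass perfume bottle with a dark screw cap, standing upright and loose: round body 48 mm in diameter up to 98 mm high, shoulder up to 114 mm, cap 29 mm in diameter from 122 mm up to 160 mm; about 0.25 kg; origin at the centre of its underside, z up. Pushed within about 30 mm of the shelf it slides upright; pushed higher than about 35 to 50 mm, depending on the friction, it tips over
- rear_rail: low straight pine rail fixed near the rear edge of the shelf: 12 mm thick (x), 1620 mm long (y), 30 mm high; origin at the centre of its underside
- drawer_unit: grey plastic three-tier stacking drawer unit, fixed, standing just before the rail: 120 mm deep (x), 180 mm wide (y), 120 mm high; origin at the centre of its underside, its front (the faces of the shut drawers) at x = -60 mm, facing -x towards the robot; it may be turned by a few degrees and stands either left or right, the ring cone on the other side of the shelf. Three drawers, each 38 mm high, bottom, middle and top; the lower two are shut
- top_drawer (a joint): how far the top drawer is out, in m: 0 is fully shut (front flush with the others), growing as it comes out along the unit's -x; it stops by itself at 0, takes about 2 N to slide and stays where it is left
- top_front (a point): middle of the front face of the top drawer, moving with the drawer: 101 mm above the shelf, the face is 176 mm wide and 34 mm high, its outward direction is the unit's -x. A moulded finger lip 66 mm wide and 5 mm thick sticks out 6 mm from the face, its centre 13.5 mm below this point
- ring_cone: white glazed ceramic ring cone, loose: round foot 76 mm in diameter and 9 mm high, slim tapering spike up to 95 mm; origin at the centre of its underside. It stays where it is; the bottle's place is close beside its foot
- travel_mirror: folded flat aluminium travel mirror lying on the shelf behind the ring cone, loose: 95 mm (x) by 74 mm (y), 13 mm thick, with a hinge barrel and a catch that add up to 6 mm at the two x ends; origin at the centre of its underside. It stays where it is
- shoe_stretcher: green hard-silicone shoe stretcher lying on its side in front of the rail, roughly along it, to one side, loose: 258 mm long from x = -124 mm to 134 mm, 74 mm wide (y), 46 mm high; origin on its underside. It stays where it is
- spectacle_case: dark blue hard spectacle case lying in front of the rail, roughly along it, to the other side, loose: 160 mm long (x), 64 mm wide (y), 46 mm high; origin at the centre of its underside. It stays where it is
There are look-alikes about, which are no part of the job. Leave any pink look-alike of the perfume_bottle alone.

How it is judged (in metres and radians):
At the end, for the whole second after the job is handed in: The perfume bottle stands upright and still, to the side of the drawer unit's front and no more than 35 mm from the foot of the ring cone (centres less than 97 mm apart), the ring cone stands where it was, and the top drawer is shut to within 3 mm (horizontal distance between perfume_bottle and ring_cone below 0.097 m and angle between each of perfume_bottle, ring_cone's own z axis and vertical below 0.06 rad and (y of perfume_bottle in the frame of drawer_unit above 0.115 m or y of perfume_bottle in the frame of drawer_unit below -0.115 m) and linear speed of perfume_bottle below 0.01 m/s and value of joint top_drawer below 0.003 m); the robot touches nothing.
It fails at once if the bottle is tipped by more than about 11 degrees (angle between perfume_bottle's own z axis and vertical above 0.2 rad).
It fails at once if the bottle is lifted more than 8 mm off the shelf (height (world z) of perfume_bottle above 0.008 m).
It fails at once if the ring cone is shifted more than 8 mm or knocked over (distance of ring_cone from where it was at the start of the episode above 0.008 m or angle between ring_cone's own z axis and vertical above 0.2 rad).
It fails at once if the travel mirror is moved more than 12 mm (distance of travel_mirror from where it was at the start of the episode above 0.012 m).
It fails at once if the shoe stretcher or the spectacle case is moved more than 12 mm (distance of any of shoe_stretcher, spectacle_case from where it was at the start of the episode above 0.012 m).
It also fails if it takes over 51 s, if anything falls off the work surface, if the arm or the gripper's body presses on something with over 40 N, if the wrist force passes 120 N, or if a joint passes its speed limit or range.

## Working session

There is one attempt and no reset: what is moved stays moved. The work goes in short steps, Python scripts to look and compute and a shell command to move; the robot and the scene stay as the last step left them, time stands still between calls to the robot, and variables do not carry over. Pictures are saved under pics/ and viewed, at most 10 in all, crops included, and the job is handed in when it is done.

```bash
mkdir -p pics; ls
cat > h.py <<'E'
import numpy as np, cv2
from bench import r
from scipy.spatial.transform import Rotation as Ro
def cam(n,st=None):
    p=r.camera_params(n); K=np.array([[p['fx'],0,p['cx']],[0,p['fy'],p['cy']],[0,0,1]]);D=np.array(p['D'],float)
    if 'mount' in p:
        st=st or r.sense(); T=np.eye(4);T[:3,:3]=Ro.from_euler('xyz',st['tcp_rot'],degrees=True).as_matrix();T[:3,3]=st['tool_pos']
        M=T@np.array(p['mount']);R=M[:3,:3].T;t=-R@M[:3,3]
    else: R=np.array(p['R']);t=np.array(p['t']).ravel()
    return K,D,R,t
def ray(c,uv):
    K,D,R,t=c;q=cv2.undistortPoints(np.array(uv,float).reshape(-1,1,2),K,D).reshape(-1,2)
    return -R.T@t,(np.c_[q,np.ones(len(q))]@R)
def onz(c,uv,z):
    o,d=ray(c,uv);return o+d*((z-o[2])/d[:,2])[:,None]
def tri(c1,a,c2,b):
    o1,d1=ray(c1,[a]);o2,d2=ray(c2,[b]);d1=d1[0];d2=d2[0]
    s=np.linalg.lstsq(np.c_[d1,-d2],o2-o1,rcond=None)[0];p,q=o1+s[0]*d1,o2+s[1]*d2
    return (p+q)/2,np.linalg.norm(p-q)
def proj(c,X):
    K,D,R,t=c;return cv2.projectPoints(np.array(X,float).reshape(-1,1,3),cv2.Rodrigues(R)[0],t,K,D)[0].reshape(-1,2)
E
python3 - <<'E'
from h import *
print(r.sense(), r.tcp_to_grasp)
for n in('scene','side'):
    im=r.snapshot(n);cv2.imwrite(f'pics/{n}0.png',im[:,:,::-1]);c=cam(n);print(n,(-c[2].T@c[3]).round(),c[2][2].round(2))
E
```

```text
pics
{'time': 0.0, 'joint_pos': array([-4.89313846e+00,  7.51497030e+00,  8.53282385e+01,  1.36392457e-03,
        8.72630820e+01, -4.89270317e+00]), 'qd': array([-0.0513261 , -0.05603547,  0.00357997, -0.13092182,  0.00620642,
        0.05404643]), 'joint_efforts': array([-1.90700346e-03, -5.69404185e+01, -5.00557995e+01, -2.19391650e-04,
        1.44415747e-02,  7.24149572e-05]), 'tool_pos': array([5.99450586e+02, 7.72571488e-02, 2.30255859e+02]), 'tcp_rot': array([-1.79894213e+02, -1.04228179e-02,  8.99994887e+01]), 'ft_force': array([ 0.14815594, -0.6795186 ,  0.09999117]), 'wrist_torque': array([-0.02161902, -0.06395655,  0.00459296]), 'grip_force': 0.0, 'finger_gap': 85.73856490700126} 18.700000000000003
scene [1149. -215.  919.] [-0.55  0.22 -0.81]
side [ -74. -866.  743.] [ 0.54  0.68 -0.5 ]
```

View pics/scene0.png

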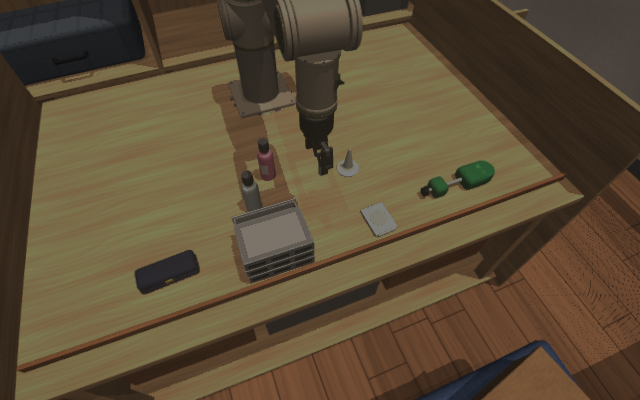

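View pics/side0.png

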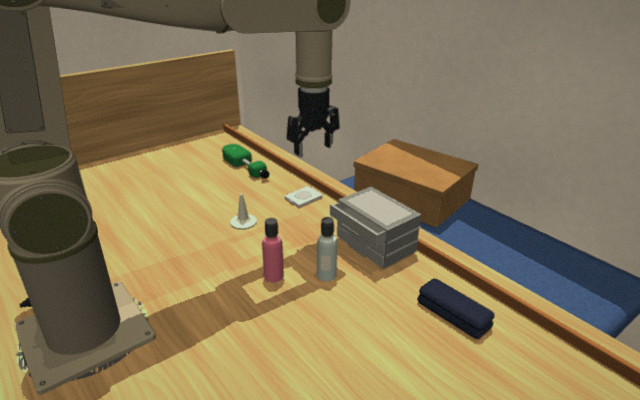

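The scene view shows the frosted bottle at (252,190), the pink look-alike at (267,165), the cone at (347,165), the drawer unit at (273,240), the mirror at (379,219), the stretcher on the right and the case at (167,271). In the side view the bottle is at (327,250), pink at (273,250) and the cone foot at (243,221).

Run:
```python
from h import *
a=cv2.imread('pics/scene0.png')[130:290,220:410];b=cv2.imread('pics/side0.png')[170:310,220:450]
a=cv2.resize(a,None,fx=3.5,fy=3.5,interpolation=2);b=cv2.resize(b,None,fx=3.4,fy=3.4,interpolation=2)
cv2.imwrite('pics/a.png',a);cv2.imwrite('pics/b.png',b)
S,V=cam('scene'),cam('side')
for n,p,q in[('cap top',(247,173),(327,221)),('cone tip',(349,149),(241,195)),('pink top',(263,142),(271,222))]:
    print(n,tri(S,p,V,q))
print('foot',onz(S,[(347.5,169)],5),onz(V,[(243.5,221)],5))
print('botbase',onz(V,[(327,276)],0),'pinkbase',onz(V,[(273,277)],0))
```

```text
cap top (array([ 508.04065556, -164.72229481,  156.57827478]), np.float64(5.418802704640302))
cone tip (array([471.29544077, 162.03010899,  89.8655685 ]), np.float64(3.4756599459760973))
pink top (array([407.86560323, -89.55098123, 154.26646967]), np.float64(1.507572943172097))
foot [[479.80264795 160.91661557   5.        ]] [[471.35508588 158.33803722   5.        ]]
botbase [[ 508.05914178 -171.67109062    0.        ]] pinkbase [[403.16010109 -94.12083692   0.        ]]
```

View pics/a.png

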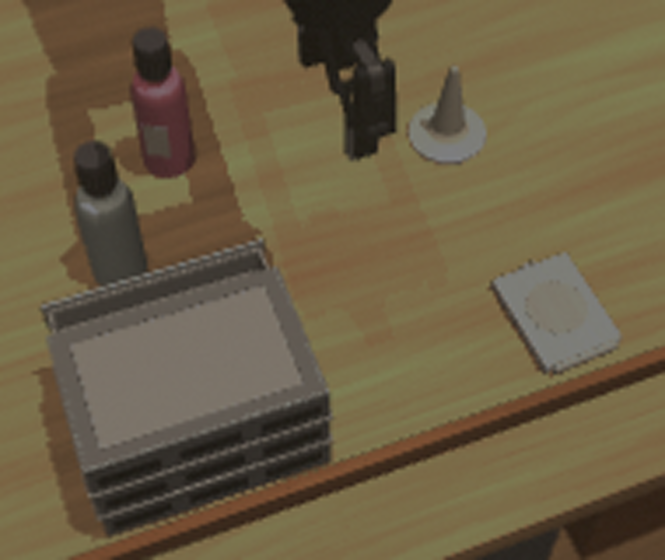

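View pics/b.png

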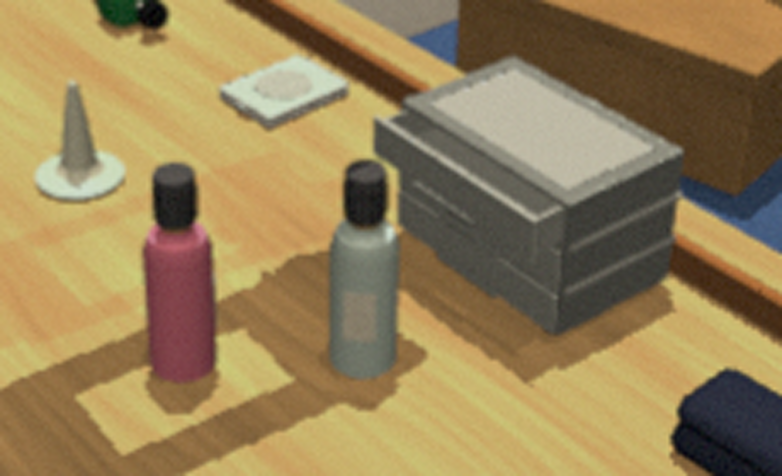

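The crops give unit corners: front top edge of the housing (48,338)-(262,270), rear (328,393)-(87,468), and the drawer front edge (43,308)-(262,243). The bottle stands just before the drawer.

Run:
```python
from h import *
S,V=cam('scene'),cam('side')
A=lambda u,v:(220+u/3.5-.36,130+v/3.5-.36)
B=lambda u,v:(220+u/3.4-.35,170+v/3.4-.35)
for n,a,b in[('FL(-y)',(48,338),(563,205)),('FR',(262,270),(407,100)),('RR',(328,393),(513,58)),('RL',(87,468),(683,150)),('dr-',(43,308),(540,222)),('dr+',(262,243),(375,120)),
 ('bcap',(94,147),(365,167)),('ctip',(454,68),(72,82)),('pcap',(150,35),(176,170))]:
    p,e=tri(S,A(*a),V,B(*b));print(n,p.round(1),round(e,1),onz(S,[A(*a)],120).round(0))
print('foot',onz(S,[A(409,130),A(486,132),A(447,133)],5).round(),onz(V,[B(37,176),B(124,174),B(80,175)],5).round())
print('bottle body sides z=50',onz(V,[B(330,330),B(398,325)],0).round())
```

```text
FL(-y) [ 630.6 -236.9  117.3] 2.5 [[ 633. -238.  120.]]
FR [632.8 -70.2 122.9] 4.7 [[633. -72. 120.]]
RR [748.4 -62.5 118.5] 0.7 [[749. -62. 120.]]
RL [ 745.7 -239.4  120.7] 4.9 [[ 744. -237.  120.]]
dr- [ 604.7 -236.8  115.6] 3.7 [[ 606. -235.  120.]]
dr+ [605.  -62.4 113.5] 0.7 [[609. -63. 120.]]
bcap [ 507.9 -165.   162.7] 5.0 [[ 469. -160.  120.]]
ctip [472.6 163.1  92. ] 1.1 [[495. 151. 120.]]
pcap [407.4 -90.7 162.3] 4.2 [[364. -82. 120.]]
foot [[458. 131.   5.]
 [486. 198.   5.]
 [474. 163.   5.]] [[441. 179.   5.]
 [500. 137.   5.]
 [470. 158.   5.]]
bottle body sides z=50 [[ 511. -128.   -0.]
 [ 554. -154.    0.]]
```

```bash
python3 -m handwheel '[[0,0,0,8.24],[0,0,0,8.24],[0,0,0,8.24],[0,0,0,8.24],[0,0,0,8.24],[0,0,0,8.24],[0,0,0,8.24],[0,0,0,8.24],[0,0,0,8.24],[0,0,0,8.24]]' 0.0854
python3 -m handwheel '[[-0.014,0.031,0,0],[-0.014,0.031,0,0],[-0.014,0.031,0,0],[-0.014,0.031,0,0],[-0.014,0.031,0,0],[-0.014,0.031,0,0],[-0.014,0.031,0,0],[-0.014,0.031,0,0],[0,0,0,0],[0,0,0,0]]'
python3 - <<'E'
from h import *
st=r.sense();im=r.snapshot('wrist');c=cam('wrist',st)
print(st['tool_pos'],st['tcp_rot'],(-c[2].T@c[3]).round(),c[2].round(2))
print('pred cap',proj(c,[[508,-166,160],[508,-166,0]]))
cv2.imwrite('pics/w1.png',im[:,:,::-1])
E
```

```text
time: 1.1
tool_pos: [599.7, 0.1, 230.7]
tcp_rot: [-180.0, 0.1, 7.3]
ft_force: [-0.7, -0.1, 0.2]
finger_gap: 85.9
grip_force: 0.0
time: 2.1
tool_pos: [521.4, -261.0, 230.8]
tcp_rot: [-179.9, 0.0, 7.5]
ft_force: [-0.1, -0.5, -0.1]
finger_gap: 85.1
grip_force: 0.0
[ 521.36143589 -260.96292944  230.75988113] [-1.79945490e+02  2.99079451e-02  7.49394708e+00] [ 592. -252.  373.] [[ 0.13 -0.99  0.  ]
 [-0.95 -0.13  0.28]
 [-0.27 -0.04 -0.96]]
pred cap [[197.53642365 216.27572715]
 [247.35901083 177.25745862]]
```

View pics/w1.png

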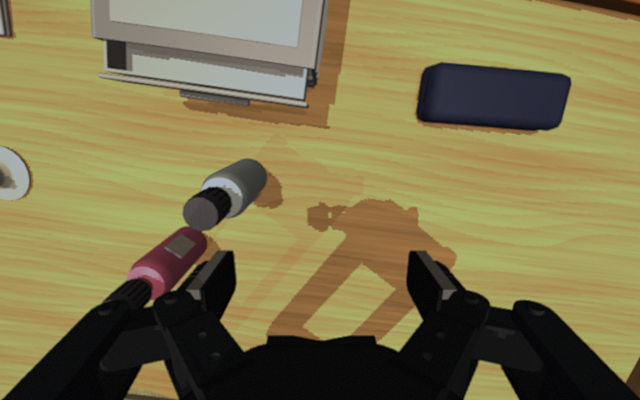

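Wrist view: bottle cap top at (202,212), base end about (250,175), pink at (170,265), drawer front ajar with lip at (215,97), cone foot at (10,175), finger linkages from (235,255) outward to (105,300).

```bash
python3 - <<'E'
from h import *
st=r.sense();c=cam('wrist',st)
print('cap',onz(c,[(202,212)],160).round(1))
# fused cap: scene+wrist
A=(220+94/3.5-.36,130+147/3.5-.36);print(tri(cam('scene'),A,c,(202,212)))
T=Ro.from_euler('xyz',st['tcp_rot'],degrees=True).as_matrix()
o,d=ray(c,[(235,250),(205,255),(232,295),(190,262),(165,290),(130,308),(105,300),(60,340),(0,380),(190,345)])
o=T.T@(o-st['tool_pos']);d=d@T
for X in(-11,0,11): print(X,(o+d*((X-o[0])/d[:,0])[:,None])[:,1:].round().tolist())
E
python3 - <<'E'
import cv2
im=cv2.imread('pics/w1.png')[220:400,0:330];cv2.imwrite('pics/w1c.png',cv2.resize(im,None,fx=2.4,fy=2.4,interpolation=2))
E
```

```text
cap [[ 512.2 -168.6  160. ]]
(array([ 510.99748706, -166.41437398,  164.39063172]), np.float64(8.433824402945309))
-11 [[-56.0, 32.0], [-73.0, 24.0], [-43.0, -19.0], [-79.0, 15.0], [-78.0, -16.0], [-87.0, -30.0], [-103.0, -25.0], [-102.0, -51.0], [-107.0, -71.0], [-50.0, -53.0]]
0 [[-49.0, 8.0], [-63.0, 2.0], [-38.0, -36.0], [-68.0, -6.0], [-68.0, -33.0], [-75.0, -46.0], [-89.0, -40.0], [-88.0, -64.0], [-92.0, -80.0], [-43.0, -65.0]]
11 [[-41.0, -15.0], [-54.0, -21.0], [-32.0, -52.0], [-58.0, -28.0], [-57.0, -50.0], [-64.0, -61.0], [-75.0, -56.0], [-75.0, -76.0], [-78.0, -90.0], [-36.0, -77.0]]
```

View pics/w1c.png

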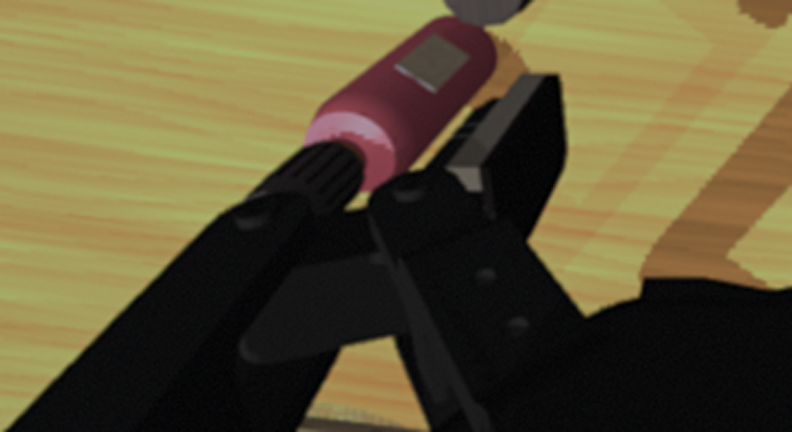

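The crop shows the outer finger link's elbow sticking out beyond the fingertip at crop (245,205), and the gripper body's front edge chamfered at crop (580-640, 285-320). I'll measure those in the tool frame.

Run:
```python
from h import *
import cv2
st=r.sense();c=cam('wrist',st)
T=Ro.from_euler('xyz',st['tcp_rot'],degrees=True).as_matrix()
f=lambda L:[(u/2.4,220+v/2.4) for u,v in L]
o,d=ray(c,f([(645,282),(705,282),(760,293),(590,320),(540,235),(435,432)]));o=T.T@(o-st['tool_pos']);d=d@T
for h in(73,85,100):print('body h',h,(o+d*((-h-o[2])/d[:,2])[:,None])[:,:2].round().tolist())
o2,d2=ray(c,f([(225,210),(315,200),(235,230),(0,432),(120,432),(240,350),(370,195),(400,180),(455,165),(556,75),(566,150)]));o2=o;d2=d2@T
for h in(15,40,50,56,62,80):print('h',h,(o2+d2*((-h-o2[2])/d2[:,2])[:,None])[:,:2].round().tolist())
print(o)
im=r.snapshot('side');V=cam('side');p=proj(V,[st['tool_pos']])[0];print(p)
u,v=int(p[0]),int(p[1]);cv2.imwrite('pics/s2.png',cv2.resize(im[max(0,v-90):v+40,u-70:u+70,::-1],None,fx=4.5,fy=4.5,interpolation=2))
```

```text
body h 73 [[11.0, -15.0], [11.0, -8.0], [9.0, -1.0], [5.0, -22.0], [17.0, -27.0], [-14.0, -44.0]]
body h 85 [[21.0, -13.0], [21.0, -7.0], [20.0, -1.0], [16.0, -18.0], [26.0, -23.0], [1.0, -37.0]]
body h 100 [[34.0, -9.0], [34.0, -5.0], [33.0, -1.0], [30.0, -14.0], [38.0, -17.0], [19.0, -27.0]]
h 15 [[-22.0, -119.0], [-19.0, -98.0], [-27.0, -117.0], [-90.0, -195.0], [-88.0, -162.0], [-61.0, -124.0], [-18.0, -85.0], [-14.0, -78.0], [-10.0, -66.0], [10.0, -43.0], [-7.0, -42.0]]
h 40 [[-4.0, -95.0], [-2.0, -79.0], [-8.0, -94.0], [-59.0, -157.0], [-57.0, -130.0], [-35.0, -100.0], [-1.0, -69.0], [2.0, -63.0], [5.0, -53.0], [22.0, -35.0], [8.0, -34.0]]
h 50 [[3.0, -86.0], [5.0, -71.0], [-0.0, -85.0], [-46.0, -142.0], [-45.0, -117.0], [-25.0, -90.0], [6.0, -62.0], [9.0, -57.0], [12.0, -48.0], [27.0, -31.0], [15.0, -31.0]]
h 56 [[8.0, -80.0], [10.0, -66.0], [4.0, -80.0], [-38.0, -132.0], [-37.0, -110.0], [-19.0, -84.0], [11.0, -58.0], [13.0, -53.0], [16.0, -45.0], [30.0, -29.0], [18.0, -29.0]]
h 62 [[12.0, -75.0], [14.0, -62.0], [9.0, -74.0], [-31.0, -123.0], [-30.0, -102.0], [-12.0, -78.0], [15.0, -54.0], [17.0, -50.0], [19.0, -42.0], [33.0, -27.0], [22.0, -27.0]]
h 80 [[25.0, -58.0], [27.0, -48.0], [23.0, -58.0], [-8.0, -96.0], [-7.0, -79.0], [6.0, -61.0], [27.0, -42.0], [29.0, -39.0], [31.0, -33.0], [41.0, -21.0], [33.0, -21.0]]
[  70.87203221   -0.21418514 -142.58435135]
[360.68980363 207.66363633]
```

View pics/s2.png

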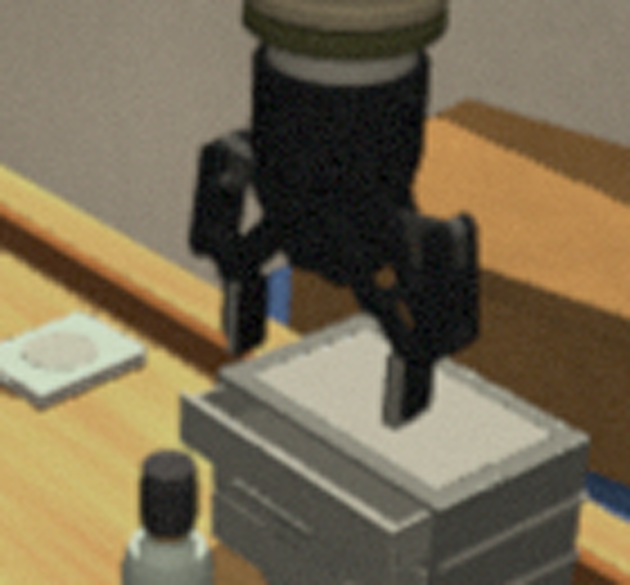

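The side crop shows the outer finger links (x≈440, y≈340) are wider than the fingertips, and the gripper body tapers at its lower end. So backs are no good for a low push. I'll use the fingertip side (tool x), with the bottle outboard of the body. The drawer comes first, so the gripper has room before the unit.

```bash
python3 -m handwheel '[[0.018,-0.033,0,0],[0.018,-0.033,0,0],[0.018,-0.033,0,0],[0.018,-0.034,0,0],[0,0,0,7.5],[0,0,0.03,0],[0,0,0.035,0],[0,0,0.035,0],[0,0,0.035,0],[0,0,0,0]]' 0 20
python3 -m handwheel '[[0.01,0,0,0],[0.006,0,0,0],[0.006,0,0,0],[0.006,0,0,0],[0,0,0,0]]'
```

```text
time: 3.2
tool_pos: [571.4, -116.5, 90.3]
tcp_rot: [-179.8, 0.6, 0.2]
ft_force: [-1.0, -0.0, -0.5]
finger_gap: 0.0
grip_force: 0.0
time: 3.7
tool_pos: [605.3, -119.5, 97.7]
tcp_rot: [180.0, -0.2, 0.1]
ft_force: [-0.1, 0.0, -0.1]
finger_gap: 0.1
grip_force: 0.0
```

```bash
python3 -m handwheel '[[0.005,0,0,0],[0.004,0,0,0],[0.002,0,0,0],[0,0,0,0]]';python3 -m handwheel '[[0.003,0,0,0],[0.002,0,0,0],[0,0,0,0]]'
```

```text
time: 4.1
tool_pos: [614.9, -119.2, 96.2]
tcp_rot: [-180.0, -0.0, 0.1]
ft_force: [-0.8, -0.3, -0.0]
finger_gap: 0.2
grip_force: 0.0
time: 4.4
tool_pos: [616.7, -119.2, 95.9]
tcp_rot: [-180.0, 0.4, 0.1]
ft_force: [-17.5, 0.1, 10.7]
finger_gap: 0.0
grip_force: 8.8
```

Force confirms the drawer is home (17 N stop). Next I back off, rise, turn and set the half-open fingers behind the bottle.

```bash
python3 -m handwheel '[[-0.02,0,0,0],[0,0,-0.04,0],[0,0,-0.04,0],[0,0,-0.04,0],[-0.013,0.032,0,0],[-0.013,0.032,0,0],[0,0.033,0,0],[0,0,0,-8.5],[0,0,0,-8.5],[0,0,0,-8.5]]' 0.062
python3 -m handwheel '[[0,0,0,-8.5],[0,0,0,-8.5],[0,0,0,-8.5],[0,0,0,-8.5],[0,0,0,-8.5],[0,0,0,-8.5],[0,0,0,-8.5],[0,0,0,-8.5],[0,0,0,-1.5],[0,0,0,0]]'
cat > m.py <<'E'
from h import *
import sys
def bottle(n,tag=None):
    im=r.snapshot(n);hsv=cv2.cvtColor(im,cv2.COLOR_RGB2HSV);return im,hsv
st=r.sense();print(st['tool_pos'].round(1),st['tcp_rot'].round(1),st['ft_force'].round(1),st['finger_gap'])
V=cam('side');im=r.snapshot('side');hsv=cv2.cvtColor(im,cv2.COLOR_RGB2HSV)
m=((hsv[...,1]<75)&(hsv[...,2]>75)).astype(np.uint8)
m=cv2.morphologyEx(m,cv2.MORPH_OPEN,np.ones((3,3)))
n,l,s,c=cv2.connectedComponentsWithStats(m)
for i in range(1,n):
    x,y,w,h,a=s[i]
    if a>120 and y>100:
        # axis pixel at base: row of bottom; body base front edge
        p=onz(V,[(x+w/2-.5,y+h-1)],0)[0];o=(-V[2].T@V[3])[:2];d=p[:2]-o;q=p[:2]+24*d/np.linalg.norm(d)
        print('comp',s[i],'base centre if bottle',q.round(1))
if len(sys.argv)>1: cv2.imwrite(f'pics/{sys.argv[1]}.png',cv2.resize(im[130:320,200:420,::-1],None,fx=3,fy=3,interpolation=2))
E
python3 m.py p1
```

```text
time: 5.4
tool_pos: [573.8, -216.7, 216.2]
tcp_rot: [-180.0, -0.0, 25.9]
ft_force: [-0.5, -0.5, 0.4]
finger_gap: 62.2
grip_force: 0.0
time: 6.4
tool_pos: [573.8, -216.2, 216.2]
tcp_rot: [180.0, -0.0, 94.9]
ft_force: [0.1, -0.2, -0.2]
finger_gap: 62.0
grip_force: 0.0
[ 573.8 -216.2  216.2] [180.   -0.   94.9] [ 0.1 -0.2 -0.2] 62.0376335641727
comp [285 186  37  21 473] base centre if bottle [673.4 146.4]
comp [ 337  187   83   76 2984] base centre if bottle [ 661.9 -192.3]
comp [  0 190  54  13 272] base centre if bottle [ 19.3 681.9]
comp [230 196  27  33 414] base centre if bottle [466.6 156.1]
comp [317 235  20  46 841] base centre if bottle [ 513.1 -164. ]
comp [617 315  23  37 484] base centre if bottle [ 857.8 -712.4]
comp [ 17 351  10  19 135] base centre if bottle [-119.9    0.3]
```

```bash
python3 -m handwheel '[[0,-0.018,0,0],[0,0,0,0],[0,0,0.04,0],[0,0,0.04,0],[0,0,0.04,0],[0,0,0.04,0],[0,0,0.03,0],[0,0,0.021,0],[0,0,0,0],[0,0,0,0]]'
python3 m.py;python3 - <<'E'
from h import *
im=r.snapshot('side');cv2.imwrite('pics/s3.png',cv2.resize(im[150:310,240:430,::-1],None,fx=3.7,fy=3.7,interpolation=2))
E
```

```text
time: 7.45
tool_pos: [556.1, -217.8, 5.5]
tcp_rot: [-180.0, -0.0, 95.0]
ft_force: [0.1, -0.3, 1.0]
finger_gap: 62.1
grip_force: 0.0
[ 556.1 -217.8    5.5] [-180.   -0.   95.] [ 0.1 -0.3  1. ] 62.104206597174056
comp [ 240  116  103   66 1386] base centre if bottle [737.7 299.6]
comp [ 49 136  27  12 152] base centre if bottle [ 208.9 1048.6]
comp [285 186  37  21 473] base centre if bottle [673.4 146.4]
comp [  0 190  59  19 329] base centre if bottle [ 17.6 639.1]
comp [ 371  191   49   76 1317] base centre if bottle [ 684.7 -230.7]
comp [230 196  27  33 416] base centre if bottle [466.6 156.1]
comp [317 235  20  46 773] base centre if bottle [ 513.1 -164. ]
comp [617 315  23  37 486] base centre if bottle [ 857.8 -712.4]
comp [ 17 351  10  19 129] base centre if bottle [-119.9    0.3]
```

View pics/s3.png

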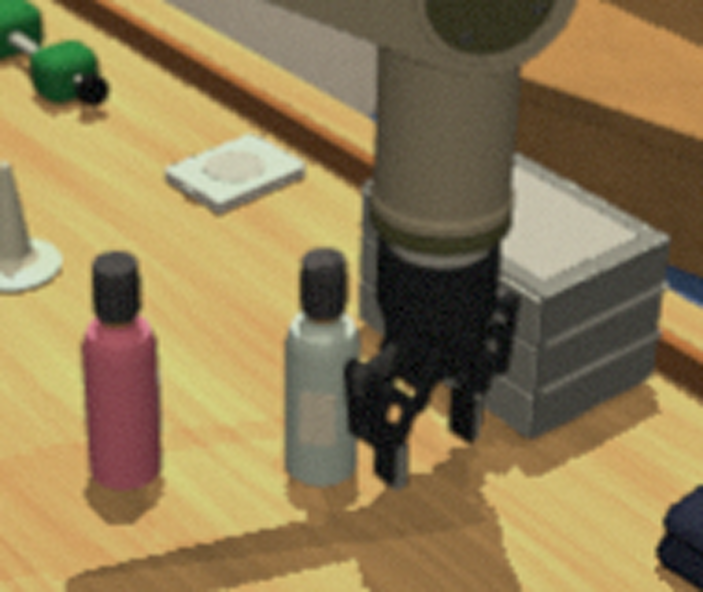

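Drawers flush; left finger sits low right behind the bottle (finger tip at (393,480), bottle base at (320,475)). Pushing gently.

```bash
python3 -m handwheel '[[0.005,0,0,0],[0.005,0,0,0],[0.004,0,0,0],[0.004,0,0,0],[0.004,0,0,0],[0.004,0,0,0],[0.004,0,0,0],[0.004,0,0,0],[0.004,0,0,0],[0.002,0,0,0]]'
python3 m.py | egrep -v 'comp \[ *(2..|0|.?.|6..) '
```

```text
time: 8.55
tool_pos: [552.2, -177.6, 5.3]
tcp_rot: [-180.0, -0.0, 95.1]
ft_force: [0.9, -2.7, 1.5]
finger_gap: 62.2
grip_force: 0.4
[ 552.2 -177.6    5.3] [-180.    -0.    95.1] [ 0.9 -2.7  1.5] 62.16797651633618
comp [ 361  187   59   80 2222] base centre if bottle [ 674.6 -222.8]
comp [309 230  20  47 649] base centre if bottle [ 506.8 -140.2]
```

```bash
cat >> m.py <<'E'
g=[i for i in range(1,n) if 600<s[i][4]+200 and 38<s[i][3]<56 and 14<=s[i][2]<=26 and 200<s[i][0]<400]
for i in g:
    x,y,w,h,a=s[i];L=[int(np.argmax(l[y+k]==i)) for k in range(10,h-6)];R=[int(639-np.argmax(l[y+k][::-1]==i)) for k in range(10,h-6)]
    print('left slope deg',np.degrees(np.arctan(np.polyfit(range(len(L)),L,1)[0])).round(1),'right',np.degrees(np.arctan(np.polyfit(range(len(R)),R,1)[0])).round(1),'width',w)
E
python3 m.py | egrep 'slope|comp \[ *3'
```

```text
comp [ 360  187   60   80 2244] base centre if bottle [ 673.6 -222. ]
comp [309 230  20  47 647] base centre if bottle [ 506.8 -140.2]
left slope deg 4.7 right 17.6 width 20
```

Run:
```python
from h import *
im=cv2.imread('pics/side0.png');hsv=cv2.cvtColor(im,cv2.COLOR_BGR2HSV)
m=((hsv[...,1]<75)&(hsv[...,2]>75)).astype(np.uint8);m=cv2.morphologyEx(m,cv2.MORPH_OPEN,np.ones((3,3)))
L=[300+int(np.argmax(m[y,300:])) for y in range(245,275)];print(L,np.degrees(np.arctan(np.polyfit(range(30),L,1)[0])))
V=cam('side');a=proj(V,[[508,-140,100],[508,-140,0],[511,-166,100],[511,-166,0]]);print(a)
im=r.snapshot('side');cv2.imwrite('pics/s4.png',cv2.resize(im[190:300,270:400,::-1],None,fx=5,fy=5,interpolation=2))
```

```text
[317, 317, 317, 317, 317, 317, 317, 317, 317, 317, 317, 317, 317, 317, 317, 317, 317, 317, 317, 317, 317, 317, 317, 317, 317, 317, 317, 317, 317, 317] -3.4903739537938557e-13
[[319.06886488 236.03282114]
 [318.84625923 269.5000055 ]
 [327.02122054 240.5982368 ]
 [326.45789541 274.33801811]]
```

View pics/s4.png

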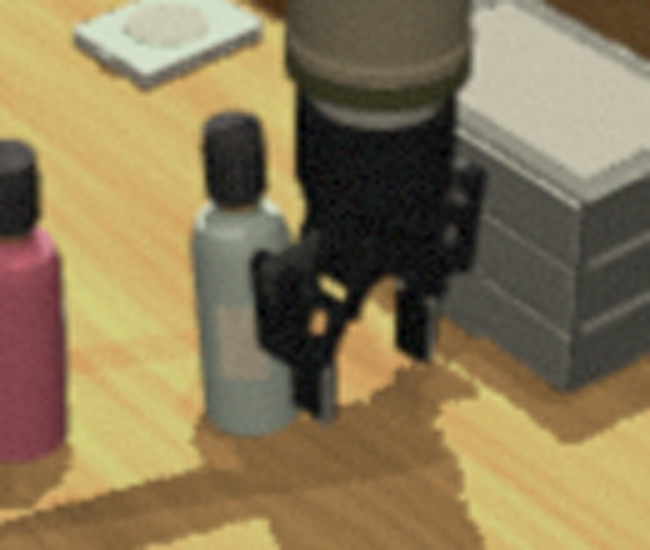

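The picture shows the bottle at crop (245,320) leaning a few degrees away, held by the linkage lobe at (270,330) while the tip trails. I back off, lower the fingers and check.

```bash
python3 -m handwheel '[[-0.001,0,0,0],[-0.001,0,0,0],[-0.001,0,0,0],[-0.001,0,0,0],[-0.002,0,0,0],[-0.002,0,0,0],[-0.004,0,0,0],[0,0,0.004,0],[0,0,0.004,0],[0,0,0,0]]'
python3 m.py | egrep 'slope|comp \[ *3|180'
```

```text
time: 9.7
tool_pos: [552.5, -189.6, -3.8]
tcp_rot: [-179.9, -0.0, 95.1]
ft_force: [0.4, 0.7, 0.0]
finger_gap: 62.2
grip_force: 0.0
comp [ 364  187   56   80 1992] base centre if bottle [ 677.6 -225.2]
comp [311 232  20  46 710] base centre if bottle [ 508.4 -146.2]
left slope deg -0.0 right 1.4 width 20
```

```bash
python3 -m handwheel '[[0,0,0.002,0],[0.003,0,0,0],[0.003,0,0,0],[0.003,0,0,0],[0.003,0,0,0],[0.003,0,0,0],[0.003,0,0,0],[0.003,0,0,0],[0.003,0,0,0]]'
python3 m.py | egrep 'slope|comp \[ *3|180'
```

```text
time: 10.65
tool_pos: [551.3, -165.9, -4.6]
tcp_rot: [180.0, 0.0, 95.1]
ft_force: [1.1, -1.9, -0.3]
finger_gap: 62.0
grip_force: 0.1
[ 551.3 -165.9   -4.6] [180.    0.   95.1] [ 1.1 -1.9 -0.3] 61.95177295066899
comp [ 357  187   63   80 2458] base centre if bottle [ 670.6 -219.6]
comp [305 228  20  47 662] base centre if bottle [ 503.7 -128.1]
left slope deg 5.2 right 6.8 width 20
```

```bash
python3 -m handwheel '[[-0.001,0,0,0],[-0.001,0,0,0],[-0.001,0,0,0],[-0.001,0,0,0],[-0.002,0,0,0],[-0.002,0,0,0],[0,-0.004,0.002,-1],[0,0,0,0]]'
python3 m.py | egrep 'slope|comp \[ *3|180'
python3 -m handwheel '[[0.003,0,0,0],[0.003,0,0,0],[0.003,0,0,0],[0.003,0,0,0],[0.003,0,0,0],[0.003,0,0,0]]'
python3 m.py | egrep 'slope|comp \[ *3|180'
```

```text
time: 11.5
tool_pos: [549.5, -174.9, -5.4]
tcp_rot: [179.8, 0.1, 96.2]
ft_force: [3.9, 0.8, 3.6]
finger_gap: 61.8
grip_force: 2.3
comp [ 359  187   61   80 2358] base centre if bottle [ 672.6 -221.2]
comp [307 230  19  46 667] base centre if bottle [ 504.3 -133.4]
left slope deg 1.6 right 2.4 width 19
time: 12.15
tool_pos: [546.9, -158.0, -5.5]
tcp_rot: [179.9, 0.2, 96.1]
ft_force: [0.7, -6.3, 5.9]
finger_gap: 61.8
grip_force: 3.2
comp [ 354  187   66   80 2664] base centre if bottle [ 667.6 -217.3]
comp [302 227  20  47 640] base centre if bottle [ 500.1 -120.5]
left slope deg 5.8 right 4.2 width 20
```

```bash
python3 -m handwheel '[[-0.001,0,-0.002,0],[-0.001,0,0,0],[-0.001,0,0,0],[-0.001,0,0,0],[-0.002,0,0,0],[-0.002,0,0,0],[-0.002,0.003,-0.009,0],[0,0,-0.009,0],[0,0,0,0]]'
python3 -m handwheel '[[0.003,0,0,0],[0.003,0,0,0],[0.003,0,0,0],[0.003,0,0,0],[0.003,0,0,0],[0.003,0,0,0]]'
python3 m.py | egrep 'slope|comp \[ *3|180'
```

```text
time: 13.1
tool_pos: [551.8, -166.8, 15.6]
tcp_rot: [179.8, 0.1, 96.1]
ft_force: [0.4, -0.6, -0.2]
finger_gap: 62.2
grip_force: 0.0
time: 13.7
tool_pos: [548.3, -148.1, 13.4]
tcp_rot: [180.0, 0.0, 96.1]
ft_force: [1.7, -2.2, 0.7]
finger_gap: 62.2
grip_force: 0.7
[ 548.3 -148.1   13.4] [180.    0.   96.1] [ 1.7 -2.2  0.7] 62.19110142355717
comp [ 350  187   70   80 2781] base centre if bottle [ 663.6 -214.1]
left slope deg 6.9 right 22.1 width 22
```

```bash
python3 -m handwheel '[[-0.001,0,0,0],[-0.001,0,0,0],[-0.001,0,0,0],[-0.001,0,0,0],[-0.002,0,0,0],[-0.003,0,0,0],[-0.004,0,0,0],[-0.004,0,0.009,0],[0,0,0.009,0],[0,0,0,0]]'
python3 m.py | egrep 'slope|comp \[ *[23]|180'
```

```text
time: 14.75
tool_pos: [550.0, -165.5, -5.4]
tcp_rot: [180.0, 0.0, 96.1]
ft_force: [-0.1, -0.1, 0.4]
finger_gap: 61.9
grip_force: 0.0
[ 550.  -165.5   -5.4] [180.    0.   96.1] [-0.1 -0.1  0.4] 61.94753313742681
comp [241 120  84  51 719] base centre if bottle [761.1 383.6]
comp [ 24 134  38  13 200] base centre if bottle [ 154.  1101.5]
comp [285 186  38  21 478] base centre if bottle [674.6 145.5]
comp [ 356  187   64   80 2484] base centre if bottle [ 669.6 -218.9]
comp [230 196  27  33 414] base centre if bottle [466.6 156.1]
comp [302 228  19  46 712] base centre if bottle [ 499.1 -119.7]
left slope deg 2.4 right 2.7 width 19
```

```bash
python3 -m handwheel '[[0,-0.004,-0.002,0],[0,-0.004,0,0],[0,0,0,0],[0.003,0,0,0],[0.003,0,0,0],[0.003,0,0,0]]' 0.08
python3 -m handwheel '[[0.003,0,0,0],[0.003,0,0,0],[0.003,0,0,0],[0.003,0,0,0],[0.003,0,0,0],[0.003,0,0,0]]'
python3 m.py | egrep 'slope|comp \[ *[23]|180'
```

```text
time: 15.4
tool_pos: [541.1, -156.8, -2.6]
tcp_rot: [180.0, 0.0, 96.1]
ft_force: [1.3, -0.8, 1.3]
finger_gap: 79.6
grip_force: 0.0
time: 16.0
tool_pos: [539.2, -139.0, -2.6]
tcp_rot: [180.0, 0.0, 96.1]
ft_force: [-0.1, -2.6, 0.7]
finger_gap: 80.0
grip_force: 0.6
[ 539.2 -139.    -2.6] [180.    0.   96.1] [-0.1 -2.6  0.7] 79.97031394041929
comp [257 132  56  33 447] base centre if bottle [793.7 418. ]
comp [285 186  29  24 419] base centre if bottle [653.4 140. ]
comp [ 347  187   73   80 3002] base centre if bottle [ 660.6 -211.8]
comp [230 196  27  33 415] base centre if bottle [466.6 156.1]
comp [296 223  19  47 522] base centre if bottle [496.6 -98.1]
left slope deg 6.4 right 0.3 width 19
```

```bash
cat > t.py <<'E'
from h import *
V=cam('side');im=np.mean([r.snapshot('side').astype(float) for _ in range(2)],0).astype(np.uint8)
hsv=cv2.cvtColor(im,cv2.COLOR_RGB2HSV)
m=((hsv[...,1]<75)&(hsv[...,2]>75)).astype(np.uint8);m=cv2.morphologyEx(m,cv2.MORPH_OPEN,np.ones((3,3)))
n,l,s,c=cv2.connectedComponentsWithStats(m)
i=[i for i in range(1,n) if 38<s[i][3]<60 and 14<=s[i][2]<=30 and 200<s[i][0]<400 and s[i][4]>450][0]
x,y,w,h,a=s[i];print(s[i])
for q in range(y-18,y+h,4):
    row=hsv[q,x-12:x+w+14]; print(q,'V',' '.join('%3d'%k for k in row[:,2]))
E
python3 t.py
python3 - <<'E'
from h import *
im=r.snapshot('wrist');st=r.sense();hsv=cv2.cvtColor(im,cv2.COLOR_RGB2HSV);c=cam('wrist',st)
print(proj(c,[[493,-100,160],[493,-100,100]]))
E
```

```text
[296 223  19  47 522]
205 V 207 210 211 210 208 211 208 197 173 165 156 141 114 113 120 118 110 105 104 106  97 100 126 176 206 211 213 210 210 173  68  38  47  52  55  54  48  50  57  54  57  59  63  70  76
209 V 208 210 209 208 207 208 209 210 210 210 211 205 166  85  82  86  81  79  73  53  46  48  46  48 115 180 209 211 209 176  71  26  27  45  71  91  96  87  84  80  75  71  69  62  62
213 V 207 207 208 209 209 211 209 210 212 209 208 211 174  61  29  38  42  43  43  43  44  38  39  33  54 143 210 211 211 177  70  17  15  22  20  21  19  24  29  23  29  37  48  52  60
217 V 208 210 211 211 207 211 209 208 210 208 209 212 183 100  32  31  37  30  39  33  40  37  29  29  36 106 184 210 212 177  71  19  16  30  22  22  24  21  20  23  25  18  24  27  24
221 V 209 210 207 207 210 209 209 211 210 208 207 212 201 154  63  26  32  35  39  39  35  37  34  28  44 123 192 212 210 177  72  10  18  18  20  21  21  22  16  18  22  19  23  27  25
225 V 211 210 208 210 208 207 212 209 209 209 209 210 205 194 162 114 104 104 103 106 107 114 111 107 122 170 213 216 203 202 183 100  27  11  25  2
[... 1446 characters left out ...]
 20  21  19  24  18  19  19  21  25  14  51 140 210 210 209 211 205 207 204 207
261 V 199 210 210 210 208 208 209 209 208 209 208 210 208 186 130  99 107 114 116 122 121 126 124 123 126 123 113  78  29  22  19  22  24  55  82  79 145 208 209 209 207 210 208 208 209
265 V 198 209 210 209 209 208 209 207 207 209 209 210 211 201 160 102 105 112 114 118 121 123 126 123 123 122 113  77  31  19  21  17  24  60  81  72  86 123 129 130 128 126 121 119 124
269 V 208 211 208 207 210 208 210 209 209 209 203 178 155 155 153 141 134 130 125 116 114 115 116 117 119 121 126 124 127 119  88  56  46  67  83  77  95 126 126 124 126 124 121 120 121
[[ 767.46218715 -119.55244441]
 [  56.39229083  292.24431131]]
```

```bash
python3 -m handwheel '[[-0.001,0,0,0],[-0.001,0,0,0],[-0.001,0,0,0],[-0.001,0,0,0],[-0.002,0,0,0],[-0.003,0,0,0],[-0.004,0,0,0],[-0.002,0,-0.008,0],[0,0,-0.008,0],[0,0,0,0]]'
python3 m.py | egrep 'slope|comp \[ *[23]|180'
python3 -m handwheel '[[0.004,0,0,0],[0.004,0,0,0],[0.003,0,0,0],[0.003,0,0,0],[0.003,0,0,0],[0.003,0,0,0],[0.003,0,0,0],[0.003,0,0,0]]'
python3 t.py
```

```text
time: 17.2
tool_pos: [542.1, -154.6, 15.3]
tcp_rot: [179.8, 0.1, 96.1]
ft_force: [0.6, -0.5, 1.3]
finger_gap: 79.8
grip_force: 0.0
comp [ 240  119   79   49 1025] base centre if bottle [764.6 410.3]
comp [ 24 136  36  11 161] base centre if bottle [ 151.1 1103.7]
comp [285 186  33  21 445] base centre if bottle [668.5 150.2]
comp [ 351  187   70   80 2726] base centre if bottle [ 665.6 -215.7]
comp [230 196  27  33 416] base centre if bottle [466.6 156.1]
comp [298 226  19  45 607] base centre if bottle [ 498.2 -104.3]
left slope deg -0.0 right 15.9 width 19
time: 18.05
tool_pos: [538.0, -128.1, 13.4]
tcp_rot: [180.0, 0.0, 96.1]
ft_force: [0.3, -3.1, -0.3]
finger_gap: 80.2
grip_force: 0.9
[293 221  20  47 505]
203 V 210 210 207 208 208 210 211 208 183 134 120 114 111 112 125 159 195 207 205 202 193 178 148 121 117 115 120 117 137 129  44  14  21  26  28  50  74  89  98 101 109 112 110 112 109 109
207 V 207 208 210 207 208 208 208 211 208 208 210 208 190 130  91  86  88  87  85  80  73  73  66  55  83 155 211 212 212 174  59  12  18  16  23  18  26  24  13  21  26  22  26  23  26  27

[... 2149 characters left out ...]
92 138 102 108 111 118 133 142 142 142 140 144 143 128  84  27  22  13  20  26  58  81  84 142 203 209 208 208 207 203 200 202 205
259 V  99 101 154 209 211 210 210 209 210 209 209 207 209 208 180 105 104 113 115 118 121 123 122 126 124 122 116  86  33  27  24  10  24  61  80  81 141 203 210 208 207 204 210 210 208 209
263 V 106  99 145 199 209 210 207 208 210 210 209 210 208 208 184 127 103 106 113 116 122 123 123 121 125 124 122 120 120 113 109  93  82  98 116 142 179 200 187 186 190 177 150 129 133 137
267 V 103 101 154 209 208 206 210 209 208 209 208 202 179 155 145 143 139 130 121 120 114 116 116 119 120 118 120 123 127 123 129 133 132 133 136 136 132 129 127 125 124 124 122 119 123 123
```

```bash
python3 -m handwheel '[[-0.001,0,0,0],[-0.001,0,0,0],[-0.001,0,0,0],[-0.001,0,0,0],[-0.002,0,0,0],[-0.003,0,0,0],[-0.004,0,0,0],[-0.002,0,0.009,0],[0,0,0.009,0],[0,0,0,0]]'
python3 m.py | egrep 'slope|comp \[ *[23]|180'
```

```text
time: 19.15
tool_pos: [537.8, -142.5, -7.0]
tcp_rot: [-179.8, -0.1, 96.1]
ft_force: [-1.2, 0.5, -0.2]
finger_gap: 80.2
grip_force: 0.0
comp [263 135  52  30 345] base centre if bottle [805.1 409.2]
comp [285 186  30  25 433] base centre if bottle [651.2 134.5]
comp [ 347  187   73   80 2960] base centre if bottle [ 660.6 -211.8]
comp [230 196  27  33 415] base centre if bottle [466.6 156.1]
comp [296 224  19  45 569] base centre if bottle [499. -95.]
left slope deg 1.9 right -11.4 width 19
```

```bash
python3 -m handwheel '[[0,0.006,-0.003,0],[0.005,0,0,0],[0.005,0,0,0],[0.003,0,0,0],[0.003,0,0,0],[0.003,0,0,0],[0.003,0,0,0],[0.003,0,0,0],[0.003,0,0,0],[0.003,0,0,0]]'
python3 m.py | egrep 'slope|comp \[ *[23]'
```

```text
time: 20.2
tool_pos: [542.1, -111.4, -1.8]
tcp_rot: [-180.0, -0.0, 96.1]
ft_force: [0.7, -2.2, 0.6]
finger_gap: 80.3
grip_force: 0.5
comp [245 124  63  38 647] base centre if bottle [783.3 456.9]
comp [285 187  23  19 296] base centre if bottle [659.9 164.4]
comp [ 339  187   82   80 3271] base centre if bottle [ 653.5 -206.2]
comp [230 196  27  33 415] base centre if bottle [466.6 156.1]
comp [288 220  19  46 569] base centre if bottle [490.  -72.8]
left slope deg 6.3 right 12.7 width 19
```

```bash
python3 -m handwheel '[[0.003,0,0,0],[0.003,0,0,0],[0.003,0,0,0],[0.003,0,0,0],[0.003,0,0,0],[0.003,0,0,0],[0.003,0,0,0],[0.003,0,0,0],[0.003,0,0,0],[0.003,0,0,0]]'
python3 m.py | egrep 'slope|comp \[ *[23]'
```

```text
time: 21.25
tool_pos: [539.1, -81.6, -1.6]
tcp_rot: [180.0, 0.0, 96.1]
ft_force: [0.8, -1.9, -0.2]
finger_gap: 79.9
grip_force: 0.3
comp [241 122  57  34 533] base centre if bottle [791.1 515. ]
comp [ 337  187   83   80 3482] base centre if bottle [ 650.5 -203.9]
comp [285 191  15  16 160] base centre if bottle [646.7 167.2]
comp [230 196  27  33 416] base centre if bottle [466.6 156.1]
comp [279 216  19  45 566] base centre if bottle [483.6 -42. ]
left slope deg 6.8 right 15.2 width 19
```

```bash
python3 -m handwheel '[[-0.001,0,0,0],[-0.001,0,0,0],[-0.001,0,0,0],[-0.001,0,0,0],[-0.002,0,0,0],[-0.003,0,0,0],[-0.004,0,0,0],[-0.002,0,0,0],[0,0,0,0]]'
python3 m.py | egrep 'slope|comp \[ *[23]'
```

```text
time: 22.2
tool_pos: [540.6, -97.1, -1.7]
tcp_rot: [180.0, 0.0, 96.1]
ft_force: [0.6, -0.3, -0.5]
finger_gap: 79.9
grip_force: 0.0
comp [243 124  60  35 519] base centre if bottle [787.2 485.6]
comp [ 338  187   82   79 3378] base centre if bottle [ 654.4 -201.8]
comp [285 189  19  18 238] base centre if bottle [651.6 163.4]
comp [230 196  27  33 416] base centre if bottle [466.6 156.1]
comp [282 218  18  44 630] base centre if bottle [486.3 -49.4]
left slope deg 2.8 right 10.3 width 18
```

```bash
python3 -m handwheel '[[0,0,0,6],[0,-0.006,0,0],[0,-0.007,0,0],[0.004,0,0,0],[0.004,0,0,0],[0.003,0,0,0],[0.003,0,0,0],[0.003,0,0,0],[0.003,0,0,0],[0.003,0,0,0]]'
python3 -m handwheel '[[0.003,0,0,0],[0.003,0,0,0],[0.003,0,0,0],[0.003,0,0,0],[0.003,0,0,0],[0.003,0,0,0],[0.003,0,0,0],[0.003,0,0,0],[0.003,0,0,0]]'
python3 m.py | egrep 'slope|comp \[ *[23]'
```

```text
time: 23.25
tool_pos: [527.8, -73.6, -1.6]
tcp_rot: [180.0, 0.0, 90.1]
ft_force: [0.4, -2.6, 1.2]
finger_gap: 80.2
grip_force: 0.7
time: 24.15
tool_pos: [527.5, -46.5, -1.7]
tcp_rot: [180.0, 0.0, 90.1]
ft_force: [0.5, -3.4, 2.2]
finger_gap: 80.3
grip_force: 0.7
comp [245 125  41  24 279] base centre if bottle [813.5 576.8]
comp [ 338  187   83   80 3439] base centre if bottle [ 652.5 -205.4]
comp [230 195  27  34 417] base centre if bottle [466.6 156.1]
comp [266 208  22  16 218] base centre if bottle [556.4 118.6]
```

```bash
python3 -m handwheel '[[-0.001,0,0,0],[-0.001,0,0,0],[-0.001,0,0,0],[-0.001,0,0,0],[-0.002,0,0,0],[-0.003,0,0,0],[-0.003,0,0,0],[0,0,0,0]]'
cat > k.py <<'E'
from h import *
import sys
st=r.sense();print(st['tool_pos'].round(1))
V=cam('side');im=r.snapshot('side');hsv=cv2.cvtColor(im,cv2.COLOR_RGB2HSV)
m=((hsv[...,1]<75)&(hsv[...,2]>75)).astype(np.uint8);m[:,:258]=0;m[:,340:]=0
m=cv2.morphologyEx(m,cv2.MORPH_OPEN,np.ones((3,3)))
n,l,s,c=cv2.connectedComponentsWithStats(m);print([tuple(map(int,k)) for k in s[1:] if k[4]>25])
S=r.snapshot('scene');p=proj(cam('scene'),[[481,-20,0],[481,-20,160]]);print(p)
u,v=p.mean(0).astype(int)
A=cv2.resize(im[190:290,250:350],None,fx=4,fy=4,interpolation=2);B=cv2.resize(S[v-50:v+50,u-50:u+50],None,fx=4,fy=4,interpolation=2)
print('scene offs',u-50,v-50);cv2.imwrite(f'pics/{sys.argv[1]}.png',np.hstack([A,B])[:,:,::-1])
E
python3 k.py k1
```

```text
time: 25.0
tool_pos: [527.6, -59.2, -1.7]
tcp_rot: [180.0, 0.0, 90.1]
ft_force: [0.3, -0.2, 0.2]
finger_gap: 80.1
grip_force: 0.0
[527.6 -59.2  -1.7]
[(258, 0, 82, 180, 8413), (261, 88, 8, 6, 27), (288, 92, 8, 7, 31), (289, 100, 10, 11, 48), (295, 106, 18, 9, 87), (276, 113, 10, 13, 56), (284, 113, 9, 12, 54), (270, 118, 8, 7, 30), (294, 127, 8, 6, 30), (258, 130, 30, 21, 264), (275, 194, 8, 5, 30), (285, 194, 6, 7, 36), (298, 197, 14, 3, 42), (266, 211, 24, 14, 219), (282, 244, 5, 10, 45)]
[[295.75467936 185.91076132]
 [293.49475771 151.88800829]]
scene offs 244 118
```

View pics/k1.png

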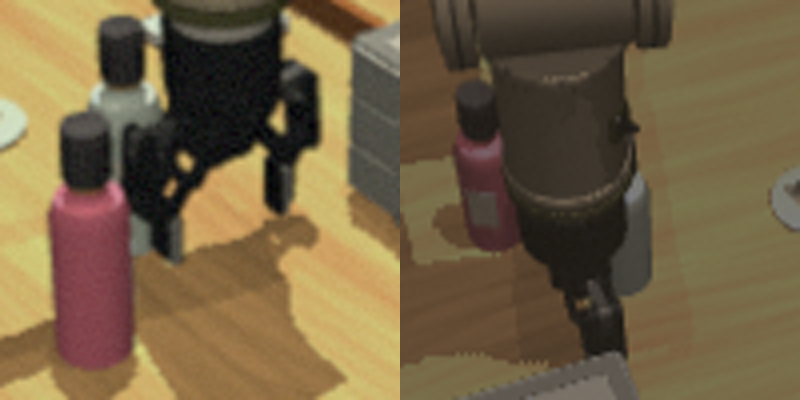

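The last picture shows, in the side view (left), the bottle upright behind the pink one, with its cap top centre at about (280.4,196). In the scene view (right) the bottle's right edge is at column 306.5 and its lower end at row 191.5.

Run:
```python
from h import *
V,S=cam('side'),cam('scene')
print(onz(V,[(280.2,196)],160))
for X in [(470,-20),(480,-20),(480,-25),(485,-15),(475,-10)]:
    a=proj(V,[[*X,160]])[0]; o=(-S[2].T@S[3])[:2];d=np.array(X)-o;d/=np.linalg.norm(d);n=np.array([-d[1],d[0]])*24
    e=proj(S,[[X[0]+n[0],X[1]+n[1],50],[X[0]-n[0],X[1]-n[1],50],[X[0]-24*d[0],X[1]-24*d[1],0]])
    print(X,a.round(1),e.round(1).tolist())
```

```text
[[485.75704466 -14.15436388 160.        ]]
(470, -20) [276.2 198.9] [[286.2, 174.1], [301.7, 173.0], [295.0, 189.3]]
(480, -20) [279.6 197.7] [[287.2, 176.4], [302.8, 175.4], [296.1, 191.7]]
(480, -25) [280.8 198.5] [[285.7, 176.9], [301.2, 175.8], [294.6, 192.2]]
(485, -15) [280.1 196.2] [[289.3, 177.1], [304.9, 176.2], [298.0, 192.5]]
(475, -10) [275.6 196.7] [[289.8, 174.2], [305.3, 173.4], [298.4, 189.6]]
```

```bash
python3 -m handwheel '[[0.004,0,0,0],[0.004,0,0,0],[0.003,0,0,0],[0.003,0,0,0],[0.003,0,0,0],[0.003,0,0,0],[0.003,0,0,0],[0.003,0,0,0],[0.003,0,0,0],[0.003,0,0,0]]'
python3 -m handwheel '[[0.003,0,0,0],[0.003,0,0,0],[0.003,0,0,0],[0.003,0,0,0],[0.003,0,0,0],[0.003,0,0,0],[0.003,0,0,0],[0.003,0,0,0],[0.003,0,0,0],[0.003,0,0,0]]'
python3 - <<'E'
from h import *
st=r.sense();print(st['tool_pos'].round(1))
V=cam('side');im=r.snapshot('side');hsv=cv2.cvtColor(im,cv2.COLOR_RGB2HSV)
for q in range(180,222,3): print(q,' '.join('%3d'%k for k in hsv[q,250:296,2]))
S=cam('scene');im=r.snapshot('scene');hsv=cv2.cvtColor(im,cv2.COLOR_RGB2HSV)
m=((hsv[...,1]<70)&(hsv[...,2]>70)).astype(np.uint8);m[:,:280]=0;m[:,345:]=0;m[:140]=0;m[210:]=0
for q in range(150,200,3):
    x=np.flatnonzero(m[q]);print(q,x.min() if len(x) else '',x.max() if len(x) else '',len(x))
E
```

```text
time: 26.1
tool_pos: [527.5, -26.5, -1.7]
tcp_rot: [-180.0, -0.0, 90.1]
ft_force: [-0.2, -1.5, 0.1]
finger_gap: 80.2
grip_force: 0.6
time: 27.1
tool_pos: [527.3, 3.5, -1.8]
tcp_rot: [-180.0, -0.0, 90.1]
ft_force: [0.7, -1.2, 0.4]
finger_gap: 80.0
grip_force: 0.6
[527.3   3.5  -1.8]
180 205 195 176 163 151 163 179 176 179 189 204 180 126 125 129 122 120 128 159 196 207 206 188 120  52  48  58  69  77  83  92  96 101  99 104 107 106 111 113 112 111 109 103 101 100  96
183 207 205 208 208 206 207 206 207 207 207 207 194 174 175 172 180 200 207 209 205 207 203 210 207 186 130  57  44  54  56  52  54  50  50  55  52  53  49  54  50  56  53  55  57  53  51
186 207 205 207 206 205 207 206 207 198 171 118  90  80  82  76  77  76  78  81 112 167 208 208 208 201 154  53  29  63  80  86  79  70  64  66  60  62  57  56  59  60  60  58  67  59  66
189 208 205 206 207 205 207 208 207 178  94  50  58  65  64  63  58  48  46  38  46 126 198 209 206 207 170  57  17  18  26  25  36  55  78  90  94 101 100 107 105 102 104  99  94  91  89
192 204 207 203 205 204 208 208 207 179 105  39  33  38  37  44  
[... 1298 characters left out ...]
 116 117 121 123 111  68  36  45  56  49  39  32  28  36  37  41  39  37  24  17  24  12  24  14  20  25  23  24  30  23  22  26  28  20  21
216 221 222 222 217 205 206 208 207 178 112 108 114 115 122 123 110  69  26  37  39  30  25  25  24  19  32  43  28  26  22  18  23  25  13  22  23  26  24  22  19  15  18  22  19  22  20
219 203 220 222 220 220 222 208 203 189 134 105 110 113 118 122  99  62  50  49  54  51  53  51  51  52  55  46  28  22  44 135 201 193 128  47  23  27  18  11  25  17  55 101 142 155 161
150   0
153   0
156   0
159 323 323 1
162 322 344 8
165 337 342 6
168 337 344 8
171 322 344 8
174 341 344 4
177 318 321 2
180   0
183   0
186   0
189 315 316 2
192   0
195   0
198   0
```

```bash
python3 -m handwheel '[[0.003,0,0,0],[0.003,0,0,0],[0.003,0,0,0],[0.003,0,0,0],[0.003,0,0,0],[0.003,0,0,0],[0.003,0,0,0],[0.003,0,0,0],[0.003,0,0,0],[0.003,0,0,0]]'
python3 -m handwheel '[[0.003,0,0,0],[0.003,0,0,0],[0.003,0,0,0],[0.002,0,0,0],[-0.001,0,0,0],[-0.001,0,0,0],[-0.001,0,0,0],[-0.001,0,0,0],[-0.002,0,0,0],[-0.003,0,0,0]]'
python3 -m handwheel '[[-0.005,0,0,0],[-0.01,0,0,0],[-0.02,0,0,0],[-0.03,0,0,0],[0,0,0,0]]'
python3 m.py | egrep 'slope|comp \[ *[23]'
```

```text
time: 28.2
tool_pos: [527.3, 33.5, -1.8]
tcp_rot: [-180.0, -0.0, 90.1]
ft_force: [0.9, -0.3, -0.9]
finger_gap: 79.8
grip_force: 0.5
time: 29.2
tool_pos: [527.3, 35.1, -1.7]
tcp_rot: [-180.0, -0.0, 90.1]
ft_force: [-0.0, -0.2, 0.1]
finger_gap: 79.6
grip_force: 0.0
time: 29.7
tool_pos: [527.7, -33.1, -1.5]
tcp_rot: [180.0, 0.1, 90.0]
ft_force: [-0.4, 0.6, 0.4]
finger_gap: 80.0
grip_force: 0.0
comp [243 122  40  25 291] base centre if bottle [816.  598.4]
comp [ 338  187   83   80 3436] base centre if bottle [ 652.5 -205.4]
comp [ 230  196   46   43 1021] base centre if bottle [462.3  97.7]
```

Run:
```python
from h import *
V=cam('side');im=r.snapshot('side');hsv=cv2.cvtColor(im,cv2.COLOR_RGB2HSV)
m=((hsv[...,1]<75)&(hsv[...,2]>75))
for q in range(200,242,4): print(q,''.join('#' if k else '.' for k in m[q,225:285]))
for q in(178,184,190): print(q,' '.join('%3d'%k for k in hsv[q,252:285,2]))
o=(-V[2].T@V[3])[:2]
for u in(265,266,267):
    p=onz(V,[(u,238)],0)[0,:2];d=(p-o)/np.linalg.norm(p-o);print(u,(p+24*d).round(1))
S=cam('scene');im=r.snapshot('scene');hsv=cv2.cvtColor(im,cv2.COLOR_RGB2HSV);m=((hsv[...,1]<85)&(hsv[...,2]>55))
for q in range(140,196,3): print(q,''.join('#' if k else '.' for k in m[q,300:370]))
print(proj(S,[[482,80,0],[482,80,98],[472,161,0]]))
```

```text
200 ...............####........################.................
204 ..............######......##################................
208 ..............#######.....##################................
212 ..............########.....#################................
216 .........###################################................
220 .....###############################################........
224 ......##################################....................
228 ............#########.......############....................
232 ............................############....................
236 .............................###########....................
240 ............................................................
178 132 119 112 106 102 110 122 138 134 123  98  93  90  73 102 153 185 209 209 209 210 207 209 207 207 207 207 209 182 116  79  83  84
184 184 127  81  87  86  92  87  86  88  80  74  89 163 206 212 212 207 209 209 206 206 207 209 207 210 205 211 210 181 110  56  62  78
190 177  96  30  27  32  30  40  38  34  28  27  34 110 181 208 207 207 207 209 210 206 207 205 208 207 206 205 2
[... 889 characters left out ...]
#...........
173 ..................###############......##################.............
176 ..................###############............#######..................
179 ...................#############......................................
182 .......................#####..........................................
185 .##...................................................................
188 .###..#...............................................................
191 ...###..#.............................................................
194 ......................................................................
[[324.92577599 177.33515186]
 [325.72957023 157.23002871]
 [346.44414018 168.26577413]]
```

The bottle stands upright at about (478,82), roughly 75 mm centre to centre from the cone, and the cone's blob hasn't moved in either view. I raise the tool clear and hand in.

```bash
python3 -m handwheel '[[0,0,-0.03,0],[0,0,-0.04,0],[0,0,-0.04,0],[0,0,-0.04,0],[0,0,-0.04,0],[0,0,0,0],[0,0,0,0],[0,0,0,0]]'
python3 - <<'E'
from h import *
V,S=cam('side'),cam('scene');A=lambda u,v:(220+u/3.5-.36,130+v/3.5-.36)
a=cv2.cvtColor(r.snapshot('side'),cv2.COLOR_RGB2HSV)
m=((a[...,1]<75)&(a[...,2]>75)).astype(np.uint8);m=cv2.morphologyEx(m,cv2.MORPH_OPEN,np.ones((3,3)));s=cv2.connectedComponentsWithStats(m)[2];print([tuple(map(int,k)) for k in s if 200<k[0]<300 and k[1]>180])
print(proj(V,[[477,83,0],[477,83,98]]))
print(r.hand_in())
E
```

```text
time: 30.65
tool_pos: [526.7, -29.1, 186.9]
tcp_rot: [-179.9, -0.0, 90.1]
ft_force: [0.1, -0.1, -0.0]
finger_gap: 80.1
grip_force: 0.0
[(254, 181, 8, 4, 28), (285, 186, 37, 21, 473), (230, 195, 46, 44, 1022)]
[[259.55152253 233.57123429]
 [257.45566211 202.91343469]]
the job is handed in; nothing more can be done
None
```

Job handed in at about 31 s, though `hand_in()` returned no verdict: the drawer was pushed shut to a 17 N stop, and the bottle was slid to roughly 75 mm (centres) from the unmoved cone and left standing upright, after leaning about 0.1 rad (0.2 limit) while being pushed because the finger linkage touched it higher up.

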